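Unlock the water service box with the square key

ROBOT

A 7-joint arm with a two-finger parallel gripper is mounted at the origin on a cart in front of the work surface, level with it; the furniture and walls round the work are solid. World frame = base frame: x ahead of the robot, y to its left, z up, the work surface at z = 0. Lengths are in m, angles in rad, forces in N, time in s.
With the tool pointing down it reaches from about 0.425 to 0.95 m from the base axis. Payload 4.7 kg.
Tool frame: the origin (TCP) lies on the centre line of the jaws, within the pads' length; the fingertips stand bot.tip_reach ahead of it and the grasp point (between the pads) lies 8 mm behind it (bot.tip_reach is the distance from the TCP to the fingertips, in m); z points along the fingers, x is the direction in which the jaws open and shut, and the axes are right-handed (so a half turn about z gives the same grasp; the last joint's range is limited). The gripper opens to 87 mm and grips with 3 to 60 N. Pads are 19 mm wide; open, the fingers measure 117 mm over their backs; the gripper's body (75 mm by 190 mm) begins 51 mm behind the grasp point.
Start: joints at [1.101, 0.469, -0.049, 1.532, 0.024, 1.141, -0.082], TCP at [0.288, -0.61, 0.234] pointing down, gripper open.
Joint ranges: [-2.59, 2.59], [-0.33, 1.99], [-1.39, 1.29], [0.1, 2.45], [-1.04, 4.18], [0.21, 1.99], [-2.66, 2.66]. Speed limits (rad/s): [2.57, 2.57, 3.14, 3.14, 3.14, 3.14, 3.14].

INTERFACE

Orientations are given as a unit quaternion [x, y, z, w].
In Python, from rig import bot gives the robot as it stands.
- The arm moves only by the tool servo_tool, never from a script. Its argument "deltas" is a list of rows, each a list of 3 entries, a list of its own where there are three numbers: the opening in per cent of the stroke, from 0 (shut) to 100 (fully open), then the shift along the tool's x, y, z in units of 25 mm (1.0 is 25 mm), then the turn about the tool's z in units of 8 degrees (1.0 is 8 degrees). A call has 1 to 10 rows; each row is the pose to reach, as a shift and turn from the pose measured when the call began, along the tool's axes at that moment; what a row does not reach only later rows make up. A row lasts 1/10 s, in which the tool goes at most 50 mm and 8.59 degrees, less where a joint would pass 70% of its speed; a pose out of reach is approached as far as the arm can. A call with a gripper value outside its range is refused whole. The fingers move at their own pace and stop on an object; "newtons" is the grip in N (left out, the last holds). Time passes only in rows, so rows that repeat a pose let the fingers close. It gives the time, the measured TCP pose, the force and the opening at its end, in the units of the state.
- bot.read_state(): the state, without advancing time (a new reading comes with each control period).
- bot.camera(name): name is "side" or "top"; returns a dict with "image" (420x560x3 uint8, red, green, blue), "vertical_fov" (degrees; the focal length in pixels is half the picture's height over the tangent of half this angle, whatever the lens; pixels are square), "cx", "cy" (the principal point, pixels), "k1" (the pictures are not rectified: a ray, as slopes to the right and down, at radius r is drawn at 1 + k1 r^2 times it, then the intrinsics apply), "rvec" (rotation vector, rad) and "tvec" (3), from world to camera coordinates, as OpenCV has them. Camera axes: x right, y down, z forward; pixel columns grow to the right and rows downward; lengths in m; the calibration is good to about 2 mm. A picture is of the moment at which its call begins. There is no depth.
- bot.close_job(): hands the job in, once; it reports no verdict.
The state is a dict: "t": time; "joints": joint angles; "dq": joint speeds; "joint_torque": joint torques, N m; "ee_pos": TCP position; "ee_rot": TCP orientation; "force": force on the tool from outside, world axes, zero at the start; "wrist_torque": the same for the moment, N m; "grip_width": finger opening in m.
Only numpy, scipy, OpenCV 4.12 (cv2) and the standard library are available. Lean on these libraries where they do the work, as an engineer would, in place of code of your own. Each camera call takes 0.05 s, during which the arm holds its last target. There are 200 camera calls.

TASK

Unlock the white water service box on the worktop: take the square T-shaped key from its wooden stand, push it gently and fully home into the square socket recessed in the box's lock barrel (feel for the socket's angle), and turn it clockwise, seen from above, until it comes up against its stop and the brass bolt is fully drawn out of the keeper. Do not press or twist hard, leave the key standing upright and fully home in the lock, and leave the things round about where they are.

Things in the scene. Friction and masses are not known exactly. Their poses are not given: they have to be found in the camera images.
- lock_box: White steel service box, aluminium top, 130 (x) x 200 (y) x 50 mm high, fixed; origin at the centre of its underside, z up. On top: the lock barrel (56 mm across, 29 mm high, centre 30 mm to +y of the box's centre), and a brass bolt along its y axis that the rotor draws out of the keeper near the -y edge. It is damaged by over 40 N on it from a key not yet home, or a twist of over 0.4 N m.
- socket (a point): Centre of the square socket's mouth, on the turning axis, 74 mm above the worktop, 5 mm below the barrel's rim (round opening 29 mm across). Axes are the fixed box's and do not turn with the socket. Hole 19.5 mm square, 24 mm deep. At the start the square stands an unknown 0 to 1.1 rad clockwise (from above) of the box's axes; this is not measured: feel for it or look.
- key_grip (a point): Centre of the cross bar of the loose steel T key, where to grasp it. Bar 64 mm long (key's x axis), 20 mm thick (y), 18 mm high (z up); tip 77 mm below this point. Key 100 to 200 g. Shank 18 mm square, faces parallel to the bar's. The lowest 11 mm are a round nose, a cone from 11 to 18 mm across, which centres in the socket at any angle; the square above it enters only within about 0.1 rad.
- key_tip (a point): Centre of the flat end of the key's nose; axes those of the key. At the start it stands 24 mm deep in the stand's hole, 8 mm above the worktop.
- key_stand: Wooden block, 70 x 70 x 32 mm, fixed to the worktop; origin at the centre of its underside. The key stands upright in a 20 mm square hole in its middle, 24 mm deep, with its bar along the block's x axis.
- mill: Bystander: small glass shaker with a grey cap, 44 mm across, 90 mm high; origin at the centre of its underside.
- mug: Bystander: pressed-glass cup with a loop handle, 103 x 136 x 88 mm; origin under its centre.
- jug: Bystander: clear glass jug, 74 x 121 x 170 mm; origin under its centre.
- teaspoon: Bystander: teaspoon with a red handle lying flat, 132 x 26 x 11 mm; origin under its centre.
- socket_floor (a point): Centre of the socket's solid floor, 24 mm below its mouth, where the key's tip rests when fully home; axes the fixed box's. The rotor round the hole turns clockwise against a steady friction of about 0.15 N m up to a hard stop, 1.25 rad clockwise of the box's axes, where the bolt is fully drawn; it stays where it is left.
- stop_mark (a point): Same point as socket, but with axes turned clockwise (from above) from the box's axes by 1.33 rad: the angle at which a side of the key's bar (any of the four quarter turns) stands when the rotor is at its stop and the key has taken up its play of about 0.08 rad clockwise.

How it is judged:
On the way, in this order (a step that is already met when the one before it is completed fails the run):
1. the key stands fully home in the socket (z of key_tip in the frame of socket below -0.021 m and horizontal distance between key_tip and socket below 0.004 m and angle between key_tip's own z axis and vertical below 0.12 rad), for 0.1 s.
2. with the key home, it is turned clockwise against the stop (z of key_tip in the frame of socket below -0.019 m and horizontal distance between key_tip and socket below 0.004 m and angle between key_tip's own z axis and vertical below 0.12 rad and (angle between the x axis of key_tip and the x axis of stop_mark, either way round below 0.07 rad or angle between the x axis of key_tip and the y axis of stop_mark, either way round below 0.07 rad)), for 0.1 s.
At the end, for the whole second after the job is handed in: The key has been turned clockwise against the stop (within 0.07 rad of the stop mark's angle, a quarter turn either way the same), and, let go, stands within 0.16 rad of it, at least 21 of 24 mm deep in the socket, its tip within 4 mm of the socket's axis and tilted less than 0.12 rad (all of step 1 and (angle between the x axis of key_tip and the x axis of stop_mark, either way round below 0.16 rad or angle between the x axis of key_tip and the y axis of stop_mark, either way round below 0.16 rad)); the robot touches nothing.
It fails at once if the lock is forced: over 40 N between key and lock while the key is less than 20 mm deep, or over 80 N in all ((z of key_tip in the frame of socket above -0.02 m and contact force between key and lock_box above 40 N) or contact force between key and lock_box above 80 N).
It fails at once if a bystander is moved by more than 20 mm (distance of any of mill, mug, jug, teaspoon from where it was at the start of the episode above 0.02 m).
It fails at once if the key is dropped outside the lock and its stand (lies over) (angle between key_tip's own z axis and vertical above 1 rad).
It also fails if it takes over 72 s, if anything falls off the work surface, if the arm or the gripper's body presses on something with over 40 N, if the wrist force passes 120 N, or if a joint passes its speed limit or range.

## Working session

There is one attempt and no reset: what is moved stays moved. The work goes in short steps, Python scripts to look and compute and a tool call to move; the robot and the scene stay as the last step left them, time stands still between calls to the robot, and variables do not carry over. Pictures are saved under pics/ and viewed, about 8 in all and at most 12, crops included, and the job is handed in when it is done.

Besides the shell and the picture viewer there is one more tool, called after "Emit:" as name([rows], argument=value, ...), one row to a line, values as JSON. servo_tool: Moves the arm, as the interface text tells. Its arguments: {"type":"object","properties":{"deltas":{"type":"array"},"newtons":{"type":"number"}},"required":["deltas"]}

```bash
mkdir -p pics; cat > h.py <<'E'
import numpy as np, cv2
from rig import bot
def cam(n,fn=None):
    c=bot.camera(n)
    if fn: cv2.imwrite('pics/'+fn,c['image'][:,:,::-1])
    return c
def ray(c,u,v):
    f=c['image'].shape[0]/2/np.tan(np.radians(c['vertical_fov'])/2)
    d=np.array([(u-c['cx'])/f,(v-c['cy'])/f]); s=d.copy()
    for _ in range(20): s=d/(1+c['k1']*(s@s))
    R=cv2.Rodrigues(np.array(c['rvec'],float))[0]; t=np.array(c['tvec'],float).ravel()
    return -R.T@t, R.T@np.array([s[0],s[1],1])
def onz(c,u,v,z):
    o,d=ray(c,u,v); return o+d*(z-o[2])/d[2]
def px(c,p):
    f=c['image'].shape[0]/2/np.tan(np.radians(c['vertical_fov'])/2)
    R=cv2.Rodrigues(np.array(c['rvec'],float))[0]; q=R@np.array(p)+np.array(c['tvec'],float).ravel()
    s=q[:2]/q[2]; s=s*(1+c['k1']*(s@s)); return s*f+[c['cx'],c['cy']]
E
python3 - <<'E'
from h import *
for n in('top','side'):
    c=cam(n,n+'0.png'); print(n,{k:v for k,v in c.items() if k!='image'}, ray(c,280,210))
print(bot.read_state(),bot.tip_reach)
E
```

```text
top {'vertical_fov': 49.90643082484883, 'cx': 278.92644459642986, 'cy': 213.0831191401718, 'k1': -0.12552426526103883, 'rvec': array([ 2.02711539, -2.05784824,  0.33998608]), 'tvec': array([0.01261312, 0.52074731, 1.4511279 ])} (array([0.02237811, 0.00816356, 1.54160358]), array([ 0.33057363, -0.00468119, -0.94379632]))
side {'vertical_fov': 48.98702985087156, 'cx': 277.01465732410867, 'cy': 213.97833341897794, 'k1': -0.05977539405555576, 'rvec': array([ 0.03534327, -2.79301839,  1.4060011 ]), 'tvec': array([0.54141407, 0.07929184, 1.47241556])} (array([0.50834299, 1.14949031, 0.94216953]), array([ 0.01670933, -0.80825071, -0.58870029]))
{'t': 0.1, 'joints': array([ 1.10109981,  0.46938165, -0.04860589,  1.53354   ,  0.02409774,
        1.14098354, -0.08232781]), 'dq': array([ 0.00082816, -0.00214173, -0.00078443, -0.00413074,  0.00027604,
       -0.00120026, -0.00020983]), 'joint_torque': array([ 1.05487114e-03, -5.09171605e+01, -8.10275227e-02, -2.36828953e+01,
       -6.14744215e-02,  3.44507815e-02,  3.76170169e-05]), 'ee_pos': array([ 0.28780269, -0.61001681,  0.23260491]), 'ee_rot': array([ 8.44590815e-01, -5.35411626e-01, -7.42708082e-04, -4.40598779e-04]), 'force': array([-0.09161657,  0.21622447,  0.33255676]), 'wrist_torque': array([-0.01341115,  0.00637743, -0.02913428]), 'grip_width': 0.08714176254585919} 0.011
```

View pics/top0.png

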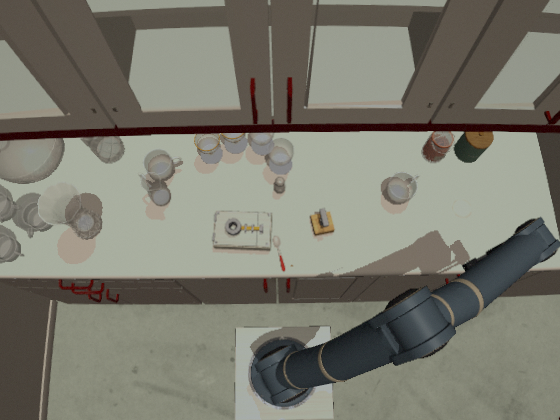

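View pics/side0.png

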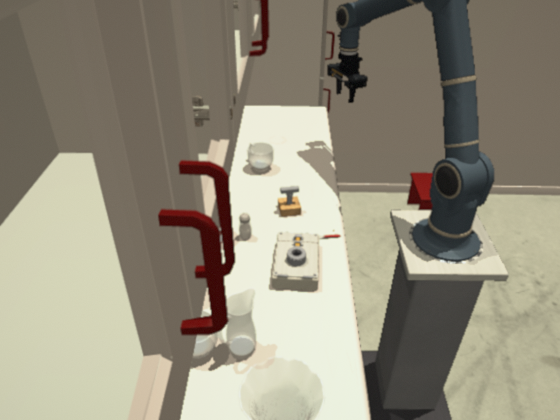

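```bash
python3 - <<'E'
import cv2,numpy as np
a=cv2.imread('pics/top0.png')[175:275,205:345]; b=cv2.imread('pics/side0.png')[180:295,225:345]
a=cv2.resize(a,None,fx=5.5,fy=5.5,interpolation=cv2.INTER_CUBIC)
b=cv2.resize(b,None,fx=5,fy=5,interpolation=cv2.INTER_CUBIC)
cv2.imwrite('pics/a.png',a);cv2.imwrite('pics/b.png',b)
E
```

```text
(no output)
```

View pics/a.png

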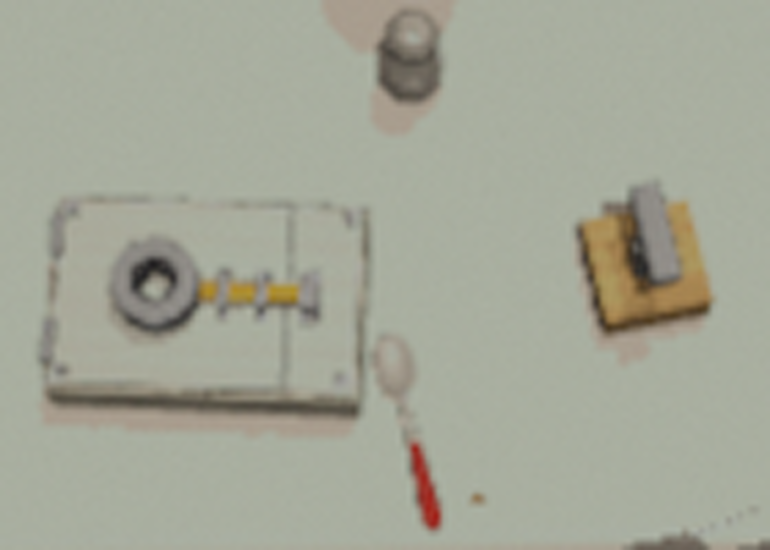

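View pics/b.png

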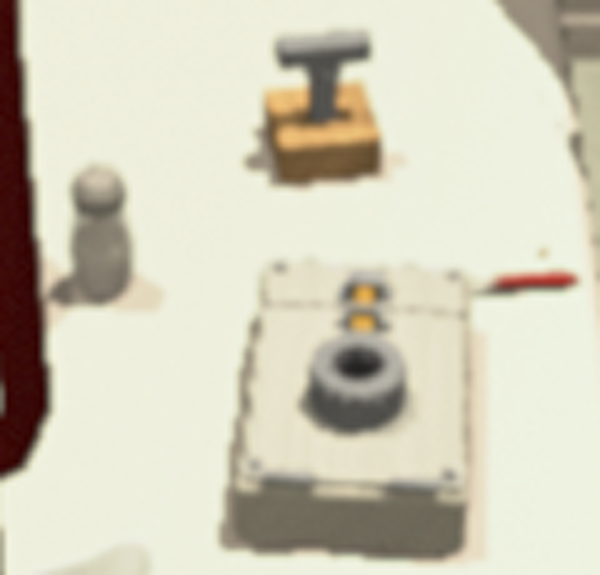

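```bash
cat > m.py <<'E'
from h import *
t=cam('top');s=cam('side')
T=lambda x,y,z:onz(t,(x+.5)/5.5-.5+205,(y+.5)/5.5-.5+175,z)
S=lambda x,y,z:onz(s,(x+.5)/5-.5+225,(y+.5)/5-.5+180,z)
np.set_printoptions(precision=4,suppress=True)
print('rim',T(155,283,.079),S(357,357,.079))
B=np.array([T(*p,.05) for p in[(62,200),(368,208),(357,403),(48,393)]]);print('box',B[:,:2],B.mean(0))
for e in((0,1),(3,2)): d=B[e[0]]-B[e[1]];print('box y dir ang',np.arctan2(-d[0],d[1]),np.hypot(d[0],d[1]))
K=np.array([T(*p,.032) for p in[(580,222),(685,205),(712,305),(607,328)]]);print('stand',K.mean(0))
for e in((0,3),(1,2)): d=K[e[0]]-K[e[1]];print('stand x ang',np.arctan2(d[1],d[0]))
K=np.array([T(*p,.094) for p in[(628,188),(657,180),(682,275),(650,285)]]);print('bar',K[:,:2],K.mean(0))
for e in((0,3),(1,2)): d=K[e[0]]-K[e[1]];print('bar ang',np.arctan2(d[1],d[0]),np.hypot(d[0],d[1]))
a,b=S(277,38,.094),S(370,36,.094);print('bar side',a,b,(a+b)/2,np.arctan2((a-b)[1],(a-b)[0]),S(323,43,.094))
print('mill',T(410,75,.02))
E
python3 m.py
```

```text
rim [0.4794 0.1623 0.079 ] [0.4832 0.1609 0.079 ]
box [[0.5448 0.2259]
 [0.5364 0.0306]
 [0.4087 0.0386]
 [0.4178 0.2308]] [0.4769 0.1315 0.05  ]
box y dir ang -0.04318098073077913 0.19543336490878332
box y dir ang -0.04696536916036555 0.1924309731767852
stand [ 0.5016 -0.1463  0.032 ]
stand x ang 0.20154647301558934
stand x ang 0.20220220921707613
bar [[ 0.5318 -0.1311]
 [ 0.5368 -0.1493]
 [ 0.4749 -0.1617]
 [ 0.4688 -0.1418]] [ 0.5031 -0.146   0.094 ]
bar ang 0.16910197793648465 0.06392992550956116
bar ang 0.1982667901371271 0.06315299346807614
bar side [ 0.5352 -0.1448  0.094 ] [ 0.4728 -0.1487  0.094 ] [ 0.504  -0.1468  0.094 ] 0.06201082963963985 [ 0.5043 -0.1394  0.094 ]
mill [0.6392 0.0025 0.02  ]
```

```bash
cat > go.py <<'E'
import sys
from h import *
from scipy.spatial.transform import Rotation as Ro
np.set_printoptions(precision=3,suppress=True)
s=bot.read_state(); R=Ro.from_quat(s['ee_rot']).as_matrix()
yaw=np.arctan2(R[1,0],R[0,0])
print('t',s['t'],'pos',s['ee_pos'],'yaw',round(yaw,3),'zaxis',R[:,2],'F',s['force'],'M',s['wrist_torque'],'w',s['grip_width'],'j7',s['joints'][6])
if len(sys.argv)>4:
    x,y,z,w=map(float,sys.argv[1:5])
    print('units',R.T@(np.array([x,y,z])-s['ee_pos'])/.025,'turn',-(w-yaw)/np.radians(8))
E
python3 go.py .503 -.146 .18 -1.376
```

```text
t 0.2 pos [ 0.288 -0.61   0.233] yaw -1.13 zaxis [-0.001  0.001 -1.   ] F [ 0.846 -0.127  0.366] M [ 0.012  0.028 -0.03 ] w 0.08736232240277043 j7 -0.08225565192825213
units [-13.117 -15.705   2.131] turn 1.7622951212627969
```

Emit:
servo_tool([
  [100,[-1.2,-1.4,0],0.2],
  [100,[-2.6,-3.0,0.2],0.4],
  [100,[-3.9,-4.6,0.4],0.6],
  [100,[-5.2,-6.2,0.7],0.8],
  [100,[-6.5,-7.8,0.9],1.0],
  [100,[-7.8,-9.4,1.1],1.2],
  [100,[-9.1,-11.0,1.4],1.4],
  [100,[-10.4,-12.5,1.7],1.6],
  [100,[-11.7,-14.0,2.0],1.76],
  [100,[-12.6,-15.1,2.1],1.76],
])

```text
t: 1.2
ee_pos: [0.4949, -0.1621, 0.1803]
ee_rot: [0.773, -0.635, -0.001, -0.0]
force: [0.7, -0.6, -0.4]
grip_width: 0.0865
```

```bash
python3 go.py .503 -.146 .15 -1.376
```

```text
t 1.2 pos [ 0.495 -0.162  0.18 ] yaw -1.376 zaxis [-0.001  0.001 -1.   ] F [ 0.718 -0.594 -0.369] M [-0.024 -0.005 -0.019] w 0.0865005414268486 j7 -1.2140037573288114
units [-0.568 -0.442  1.214] turn -0.00037218987734756795
```

Emit:
servo_tool([
  [100,[-0.57,-0.44,0.5],0],
  [100,[-0.57,-0.44,1.2],0],
  [100,[-0.57,-0.44,2.0],0],
  [100,[-0.57,-0.44,2.8],0],
  [100,[-0.57,-0.44,3.6],0],
  [100,[-0.57,-0.44,4.1],0],
  [100,[-0.57,-0.44,4.1],0],
])

```text
t: 1.9
ee_pos: [0.5016, -0.1457, 0.0763]
ee_rot: [0.773, -0.635, -0.002, 0.001]
force: [-0.6, 0.3, 0.5]
grip_width: 0.0873
```

```bash
python3 go.py .503 -.146 .077 -1.376; python3 - <<'E'
from h import *
c=cam('top','t1.png');d=cam('side','s1.png')
a=c['image'][185:250,280:360];b=d['image'][165:225,245:325]
im=np.hstack([cv2.resize(i,(400,320),interpolation=cv2.INTER_CUBIC) for i in(a,b)])
cv2.imwrite('pics/c1.png',im[:,:,::-1])
E
```

```text
t 1.9 pos [ 0.502 -0.146  0.076] yaw -1.376 zaxis [-0.005  0.002 -1.   ] F [-0.559  0.333  0.519] M [0.058 0.011 0.06 ] w 0.08725303509052049 j7 -1.296883120396997
units [ 0.024 -0.051 -0.029] turn -0.0002373743143140758
```

View pics/c1.png

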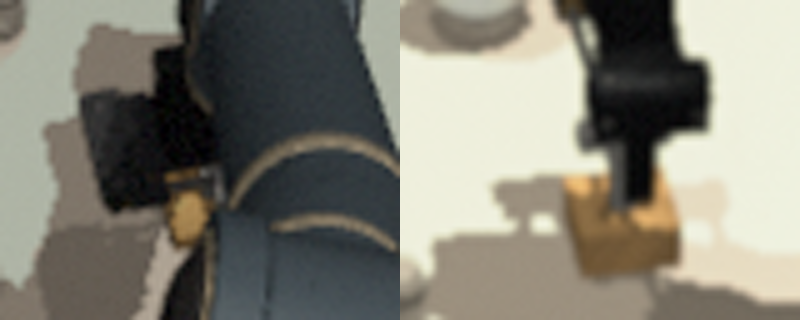

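Emit:
servo_tool([
  [40,[0,0,0],0],
  [20,[0,0,0],0],
  [0,[0,0,0],0],
  [0,[0,0,0],0],
  [0,[0,0,0],0],
  [0,[0,0,0],0],
  [0,[0,0,0],0],
], newtons=30)

```text
t: 2.7
ee_pos: [0.5032, -0.146, 0.0781]
ee_rot: [0.773, -0.635, -0.001, -0.0]
force: [-0.1, -0.1, -0.1]
grip_width: 0.0388
```

```bash
python3 go.py .502 -.146 .155 -1.376
```

```text
t 2.7 pos [ 0.503 -0.146  0.078] yaw -1.376 zaxis [-0.001  0.001 -1.   ] F [-0.115 -0.083 -0.104] M [0.018 0.049 0.02 ] w 0.038781135010806204 j7 -1.2967481473671492
units [-0.011  0.049 -3.074] turn -0.00023006001466848312
```

Still closing.

Emit:
servo_tool([
  [0,[0,0,0],0],
  [0,[0,0,0],0],
  [0,[0,0,0],0],
  [0,[0,0,0],0],
  [0,[0,0,0],0],
  [0,[0,0,0],0],
])

```text
t: 3.3
ee_pos: [0.5032, -0.146, 0.0782]
ee_rot: [0.772, -0.635, -0.001, -0.0]
force: [-0.2, -0.4, -0.8]
grip_width: 0.0198
```

```bash
python3 go.py .502 -.146 .155 -1.376
```

```text
t 3.3 pos [ 0.503 -0.146  0.078] yaw -1.376 zaxis [-0.001  0.001 -1.   ] F [-0.153 -0.417 -0.758] M [-0.031  0.008  0.003] w 0.019760983467576834 j7 -1.2967490819508734
units [-0.012  0.049 -3.074] turn -0.0006341598471584298
```

Emit:
servo_tool([
  [0,[0,0,-0.3],0],
  [0,[0,0,-0.8],0],
  [0,[0,0,-1.4],0],
  [0,[0,0,-2.1],0],
  [0,[0,0,-2.8],0],
  [0,[0,0,-3.4],0],
  [0,[0,0,-3.8],0],
  [0,[0,0,-3.8],0],
])

```text
t: 4.1
ee_pos: [0.5043, -0.1463, 0.1751]
ee_rot: [0.772, -0.635, 0.001, -0.001]
force: [0.2, 0.6, -0.6]
grip_width: 0.0196
```

```bash
python3 go.py .481 .1616 .172 -0.045
```

```text
t 4.1 pos [ 0.504 -0.146  0.175] yaw -1.376 zaxis [ 0.003  0.    -1.   ] F [ 0.168  0.556 -0.607] M [ 0.033 -0.024 -0.036] w 0.01959474846468446 j7 -1.2542610585952108
units [-12.264  -1.468   0.122] turn -9.534261116870328
```

Emit:
servo_tool([
  [0,[-0.7,-0.1,0],-0.6],
  [0,[-2.0,-0.25,0],-1.6],
  [0,[-3.4,-0.4,0],-2.6],
  [0,[-4.8,-0.55,0],-3.6],
  [0,[-6.2,-0.7,0],-4.6],
  [0,[-7.6,-0.85,0],-5.6],
  [0,[-9.0,-1.0,0],-6.6],
  [0,[-10.4,-1.2,0],-7.6],
  [0,[-11.6,-1.4,0],-8.6],
  [0,[-12.26,-1.47,0],-9.5],
])

```text
t: 5.1
ee_pos: [0.4801, 0.1645, 0.1747]
ee_rot: [1.0, -0.02, 0.001, -0.001]
force: [1.1, -0.5, -1.3]
grip_width: 0.0197
```

Emit:
servo_tool([
  [0,[0,0,0],0],
  [0,[0,0,0],0],
  [0,[0,0,0],0],
])

```text
t: 5.4
ee_pos: [0.4801, 0.1628, 0.1743]
ee_rot: [1.0, -0.022, 0.001, -0.0]
force: [0.4, -0.6, -2.2]
grip_width: 0.0197
```

```bash
python3 go.py .481 .1616 .155 -0.045; python3 - <<'E'
from h import *
c=cam('top','t2.png');d=cam('side','s2.png')
a=c['image'][180:250,200:280];b=d['image'][190:290,255:345]
im=np.hstack([cv2.resize(a,(400,350),interpolation=cv2.INTER_CUBIC),cv2.resize(b,(315,350),interpolation=cv2.INTER_CUBIC)])
cv2.imwrite('pics/c2.png',im[:,:,::-1])
E
```

```text
t 5.4 pos [0.48  0.163 0.174] yaw -0.044 zaxis [ 0.001 -0.    -1.   ] F [ 0.366 -0.592 -2.21 ] M [-0.033 -0.113 -0.007] w 0.019678047999536125 j7 -0.6775540334057604
units [0.035 0.046 0.771] turn 0.003821341169198672
```

View pics/c2.png

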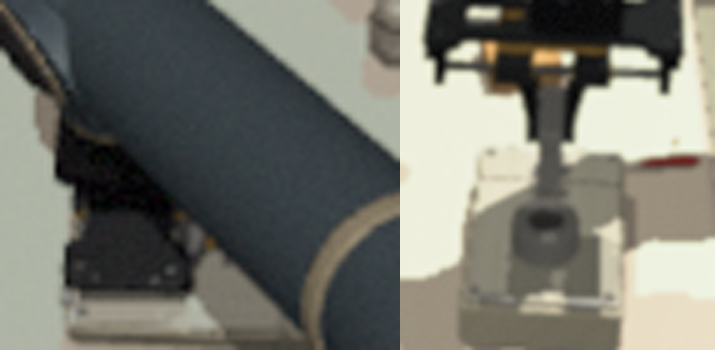

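Emit:
servo_tool([
  [0,[0.03,0.05,0.3],0],
  [0,[0.03,0.05,0.7],0],
  [0,[0.03,0.05,1.0],0],
  [0,[0.03,0.05,1.1],0],
  [0,[0.03,0.05,1.2],0],
  [0,[0.03,0.05,1.25],0],
  [0,[0.03,0.05,1.3],0],
  [0,[0.03,0.05,1.3],0],
])

```text
t: 6.3
ee_pos: [0.4811, 0.1617, 0.1421]
ee_rot: [1.0, -0.022, 0.001, -0.0]
force: [-0.6, -0.4, -1.1]
grip_width: 0.0196
```

```bash
python3 go.py .481 .1616 .135 -0.045
```

```text
t 6.3 pos [0.481 0.162 0.142] yaw -0.044 zaxis [ 0.002  0.    -1.   ] F [-0.606 -0.366 -1.089] M [ 0.028 -0.077  0.009] w 0.019601485190270152 j7 -0.7091469408740505
units [-0.005  0.006  0.283] turn 0.007052324402834687
```

Emit:
servo_tool([
  [0,[0,0,0.05],0],
  [0,[0,0,0.1],0],
  [0,[0,0,0.15],0],
  [0,[0,0,0.2],0],
  [0,[0,0,0.2],0],
])

```text
t: 6.8
ee_pos: [0.4814, 0.162, 0.1371]
ee_rot: [1.0, -0.022, 0.001, -0.0]
force: [0.7, 0.4, -1.6]
grip_width: 0.0198
```

```bash
python3 go.py .481 .1616 .131 -0.045
```

```text
t 6.8 pos [0.481 0.162 0.137] yaw -0.044 zaxis [ 0.003  0.001 -1.   ] F [ 0.716  0.37  -1.617] M [ 0.197 -0.256 -0.031] w 0.019753791942759162 j7 -0.7147743118496861
units [-0.015  0.018  0.244] turn 0.00776358406564564
```

Emit:
servo_tool([
  [0,[0,0,0.04],0],
  [0,[0,0,0.08],0],
  [0,[0,0,0.12],0],
  [0,[0,0,0.12],0],
])

```text
t: 7.2
ee_pos: [0.4817, 0.1625, 0.1341]
ee_rot: [1.0, -0.022, 0.002, -0.001]
force: [1.0, 1.8, -0.9]
grip_width: 0.0197
```

```bash
python3 go.py .481 .1616 .131 -0.045
```

```text
t 7.2 pos [0.482 0.162 0.134] yaw -0.044 zaxis [ 0.003  0.002 -1.   ] F [ 0.978  1.8   -0.91 ] M [ 0.465 -0.455  0.009] w 0.01971201343735421 j7 -0.7181997803354147
units [-0.028  0.037  0.125] turn 0.009123807336370613
```

Emit:
servo_tool([
  [0,[0.04,-0.06,0],0],
  [0,[0.04,-0.06,0.04],0],
  [0,[0.04,-0.06,0.08],0],
  [0,[0.04,-0.06,0.08],0],
])

```text
t: 7.6
ee_pos: [0.4827, 0.1639, 0.1329]
ee_rot: [1.0, -0.022, 0.002, -0.001]
force: [-2.2, -0.6, 7.3]
grip_width: 0.0198
```

```bash
python3 go.py .481 .1616 .131 -0.045
```

```text
t 7.6 pos [0.483 0.164 0.133] yaw -0.044 zaxis [ 0.003  0.001 -1.   ] F [-2.245 -0.553  7.255] M [-0.132  0.457  0.006] w 0.019805723223027857 j7 -0.723039787887225
units [-0.064  0.096  0.077] turn 0.008794800265807647
```

Emit:
servo_tool([
  [0,[-0.02,0.01,0.05],0.3],
  [0,[-0.02,0.01,0.05],0.6],
  [0,[-0.02,0.01,0.05],0.9],
  [0,[-0.02,0.01,0.05],1.2],
  [0,[-0.02,0.01,0.05],1.5],
])

```text
t: 8.1
ee_pos: [0.4827, 0.1643, 0.1329]
ee_rot: [0.992, -0.127, 0.002, -0.001]
force: [-1.8, -0.3, 6.9]
grip_width: 0.0196
```

```bash
python3 go.py
```

```text
t 8.1 pos [0.483 0.164 0.133] yaw -0.255 zaxis [ 0.005  0.001 -1.   ] F [-1.797 -0.349  6.858] M [0.116 0.22  0.049] w 0.019565883512631606 j7 -0.9112356528998509
```

Emit:
servo_tool([
  [0,[0,0.02,0.05],0.3],
  [0,[0,0.02,0.05],0.6],
  [0,[0,0.02,0.05],0.9],
  [0,[0,0.02,0.05],1.2],
  [0,[0,0.02,0.05],1.2],
])

```text
t: 8.6
ee_pos: [0.4827, 0.1644, 0.1326]
ee_rot: [0.978, -0.21, 0.002, -0.001]
force: [-1.6, 0.2, 7.5]
grip_width: 0.0197
```

```bash
python3 go.py
```

```text
t 8.6 pos [0.483 0.164 0.133] yaw -0.422 zaxis [ 0.005  0.002 -1.   ] F [-1.583  0.211  7.491] M [0.102 0.396 0.043] w 0.01968243625030942 j7 -1.061223103874293
```

Emit:
servo_tool([
  [0,[-0.01,0.02,0.05],0.3],
  [0,[-0.01,0.02,0.05],0.6],
  [0,[-0.01,0.02,0.05],0.9],
  [0,[-0.01,0.02,0.05],1.2],
  [0,[-0.01,0.02,0.05],1.2],
])

```text
t: 9.1
ee_pos: [0.4818, 0.1636, 0.1311]
ee_rot: [0.957, -0.291, 0.002, -0.001]
force: [-0.0, -0.9, -1.5]
grip_width: 0.0195
```

```bash
python3 go.py
```

```text
t 9.1 pos [0.482 0.164 0.131] yaw -0.59 zaxis [ 0.004  0.001 -1.   ] F [-0.038 -0.915 -1.507] M [-0.041  0.05  -0.029] w 0.019542863537362603 j7 -1.2114796719120344
```

Emit:
servo_tool([
  [0,[0,0,0.04],0],
  [0,[0,0,0.08],0],
  [0,[0,0,0.12],0],
  [0,[0,0,0.16],0],
  [0,[0,0,0.2],0],
])

```text
t: 9.6
ee_pos: [0.4817, 0.1636, 0.1259]
ee_rot: [0.957, -0.291, 0.002, -0.001]
force: [-0.3, -0.0, -1.4]
grip_width: 0.0199
```

```bash
python3 go.py
```

```text
t 9.6 pos [0.482 0.164 0.126] yaw -0.59 zaxis [ 0.004  0.001 -1.   ] F [-0.346 -0.007 -1.366] M [-0.016  0.017  0.   ] w 0.019865944511091565 j7 -1.2164203382671097
```

Emit:
servo_tool([
  [0,[0,0,0.05],0],
  [0,[0,0,0.1],0],
  [0,[0,0,0.15],0],
  [0,[0,0,0.2],0],
  [0,[0,0,0.24],0],
  [0,[0,0,0.27],0],
  [0,[0,0,0.27],0],
])

```text
t: 10.3
ee_pos: [0.482, 0.1639, 0.1201]
ee_rot: [0.957, -0.291, 0.002, -0.001]
force: [-1.5, -1.7, 5.5]
grip_width: 0.0196
```

```bash
python3 go.py
```

```text
t 10.3 pos [0.482 0.164 0.12 ] yaw -0.59 zaxis [ 0.005  0.    -1.   ] F [-1.526 -1.742  5.5  ] M [-0.207  0.49   0.033] w 0.019613700243657554 j7 -1.2229678729434572
```

Emit:
servo_tool([
  [0,[0,0,0.02],0],
  [0,[0,0,0.02],0.3],
  [0,[0,0,0.02],0.7],
  [0,[0,0,0.02],1.1],
  [0,[0,0,0.02],1.5],
  [0,[0,0,0.02],1.9],
], newtons=40)

```text
t: 10.9
ee_pos: [0.4817, 0.1645, 0.1201]
ee_rot: [0.91, -0.415, 0.002, -0.001]
force: [-2.7, -0.1, 5.2]
grip_width: 0.02
```

```bash
python3 go.py
```

```text
t 10.9 pos [0.482 0.164 0.12 ] yaw -0.856 zaxis [ 0.005  0.001 -1.   ] F [-2.659 -0.116  5.168] M [0.133 0.706 0.17 ] w 0.019971997386180617 j7 -1.4601499941933083
```

Emit:
servo_tool([
  [0,[0,0,0.02],0.4],
  [0,[0,0,0.02],0.8],
  [0,[0,0,0.02],1.2],
  [0,[0,0,0.02],1.6],
  [0,[0,0,0.02],2.0],
  [0,[0,0,0.02],2.4],
  [0,[0,0,0.02],2.7],
  [0,[0,0,0.02],2.9],
])

```text
t: 11.7
ee_pos: [0.4816, 0.1648, 0.1201]
ee_rot: [0.808, -0.59, 0.002, -0.002]
force: [-2.2, -0.1, 6.5]
grip_width: 0.019
```

```bash
python3 go.py
```

```text
t 11.7 pos [0.482 0.165 0.12 ] yaw -1.262 zaxis [ 0.005  0.001 -1.   ] F [-2.188 -0.091  6.468] M [-0.068  0.636  0.181] w 0.019043317916786612 j7 -1.8219340708826481
```

Emit:
servo_tool([
  [0,[0,0,0.02],0.15],
  [0,[0,0,0.02],0.3],
  [0,[0,0,0.02],0.45],
  [0,[0,0,0.02],0.55],
  [0,[0,0,0.02],0.55],
])

```text
t: 12.2
ee_pos: [0.4816, 0.1649, 0.1201]
ee_rot: [0.784, -0.62, 0.002, -0.002]
force: [-1.7, -1.0, 5.9]
grip_width: 0.0192
```

```bash
python3 go.py
```

```text
t 12.2 pos [0.482 0.165 0.12 ] yaw -1.338 zaxis [ 0.005  0.    -1.   ] F [-1.748 -1.034  5.935] M [-0.141  0.577  0.188] w 0.019247902126055712 j7 -1.8908839416577738
```

Emit:
servo_tool([
  [0,[0,0,0.02],0.1],
  [0,[0,0,0.02],0.2],
  [0,[0,0,0.02],0.3],
  [0,[0,0,0.02],0.3],
])

```text
t: 12.6
ee_pos: [0.4816, 0.1649, 0.1201]
ee_rot: [0.771, -0.636, 0.002, -0.002]
force: [-1.6, -0.6, 7.0]
grip_width: 0.0194
```

```bash
python3 go.py
```

```text
t 12.6 pos [0.482 0.165 0.12 ] yaw -1.379 zaxis [ 0.005  0.    -1.   ] F [-1.551 -0.634  6.991] M [-0.175  0.583  0.136] w 0.019392876406263967 j7 -1.928518810442123
```

Emit:
servo_tool([
  [0,[0,0,0.02],0.1],
  [0,[0,0,0.02],0.2],
  [0,[0,0,0.02],0.3],
  [0,[0,0,0.02],0.3],
])

```text
t: 13.0
ee_pos: [0.4816, 0.165, 0.1201]
ee_rot: [0.758, -0.652, 0.002, -0.002]
force: [-1.6, -1.0, 6.3]
grip_width: 0.0198
```

```bash
python3 go.py
```

```text
t 13.0 pos [0.482 0.165 0.12 ] yaw -1.421 zaxis [ 0.005 -0.    -1.   ] F [-1.617 -0.976  6.313] M [-0.202  0.588  0.23 ] w 0.019809886865542484 j7 -1.9660903611743803
```

Emit:
servo_tool([
  [0,[0,0,0.02],0.08],
  [0,[0,0,0.02],0.15],
  [0,[0,0,0.02],0.15],
])

```text
t: 13.3
ee_pos: [0.4816, 0.165, 0.1201]
ee_rot: [0.752, -0.66, 0.002, -0.001]
force: [-2.0, -0.6, 7.1]
grip_width: 0.0195
```

```bash
python3 go.py
```

```text
t 13.3 pos [0.482 0.165 0.12 ] yaw -1.44 zaxis [ 0.005 -0.001 -1.   ] F [-1.97  -0.555  7.052] M [-0.186  0.622  0.338] w 0.01947706138623013 j7 -1.9844984884765717
```

Emit:
servo_tool([
  [0,[0,0,0],0],
  [0,[0,0,0],0],
])

```text
t: 13.5
ee_pos: [0.4815, 0.165, 0.1201]
ee_rot: [0.752, -0.659, 0.002, -0.001]
force: [-1.7, -1.6, 3.0]
grip_width: 0.0195
```

```bash
python3 go.py;python3 - <<'E'
from h import *
d=cam('side','s3.png');c=cam('top','t3.png')
b=d['image'][200:290,260:340];a=c['image'][190:260,205:285]
im=np.hstack([cv2.resize(a,(400,350),interpolation=cv2.INTER_CUBIC),cv2.resize(b,(400,450),interpolation=cv2.INTER_CUBIC)[:350]])
cv2.imwrite('pics/c3.png',im[:,:,::-1])
E
```

```text
t 13.5 pos [0.482 0.165 0.12 ] yaw -1.44 zaxis [ 0.005 -0.001 -1.   ] F [-1.699 -1.579  3.005] M [-0.071  0.429  0.302] w 0.019468769712630608 j7 -1.9840785172218167
```

View pics/c3.png

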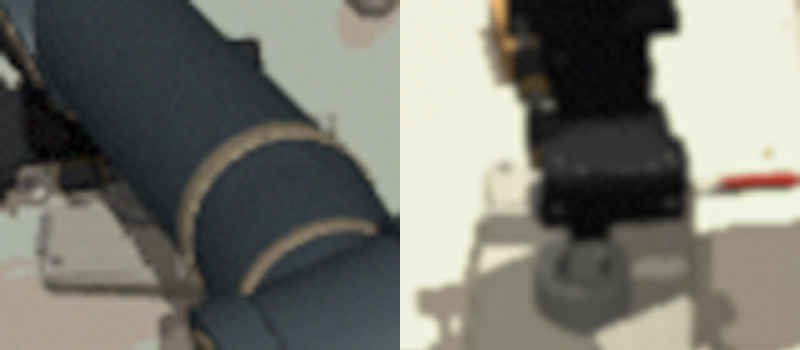

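Emit:
servo_tool([
  [20,[0,0,0],0],
  [40,[0,0,0],0],
  [60,[0,0,0],0],
  [60,[0,0,0],0],
  [60,[0,0,0],0],
  [60,[0,0,0],0],
  [60,[0,0,0],0],
])

```text
t: 14.3
ee_pos: [0.4816, 0.165, 0.1201]
ee_rot: [0.752, -0.659, 0.002, -0.001]
force: [-0.4, 0.4, 0.3]
grip_width: 0.0511
```

```bash
python3 go.py .5 -.15 .22 -1.43
```

```text
t 14.3 pos [0.482 0.165 0.12 ] yaw -1.44 zaxis [ 0.005 -0.001 -1.   ] F [-0.411  0.424  0.25 ] M [ 0.001  0.091 -0.059] w 0.05109709771180566 j7 -1.9842729136962631
units [12.594  0.891 -3.981] turn -0.07242826489388042
```

Lift straight up, then move off to the right for a clear view.

Emit:
servo_tool([
  [60,[0,0,-0.3],0],
  [60,[0,0,-0.8],0],
  [60,[0,0,-1.6],0],
  [60,[0,0,-2.6],0],
  [60,[0,0,-3.6],0],
  [60,[0,0,-4.2],0],
  [60,[0,0,-4.2],0],
])

```text
t: 15.0
ee_pos: [0.4826, 0.1659, 0.2284]
ee_rot: [0.752, -0.659, 0.004, -0.004]
force: [0.0, 0.9, 0.6]
grip_width: 0.0521
```

Emit:
servo_tool([
  [60,[1,0.1,0],0],
  [60,[2.5,0.2,0],0],
  [60,[4.0,0.3,0],0],
  [60,[5.5,0.4,0],0],
  [60,[7.0,0.5,0],0],
  [60,[8.5,0.6,0],0],
  [60,[10.0,0.7,0],0],
  [60,[11.5,0.8,0],0],
  [60,[12.5,0.8,0],0],
  [60,[12.5,0.8,0],0],
])

```text
t: 16.0
ee_pos: [0.5028, -0.151, 0.2277]
ee_rot: [0.749, -0.662, 0.004, -0.003]
force: [0.5, -0.4, -0.1]
grip_width: 0.0523
```

```bash
python3 go.py;python3 - <<'E'
from h import *
d=cam('side','s4.png');c=cam('top','t4.png')
b=d['image'][200:290,260:340];a=c['image'][200:270,205:285]
im=np.hstack([cv2.resize(a,(400,350),interpolation=cv2.INTER_CUBIC),cv2.resize(b,(400,450),interpolation=cv2.INTER_CUBIC)[:350]])
cv2.imwrite('pics/c4.png',im[:,:,::-1])
E
```

```text
t 16.0 pos [ 0.503 -0.151  0.228] yaw -1.447 zaxis [ 0.011 -0.    -1.   ] F [ 0.477 -0.365 -0.101] M [ 0.076  0.018 -0.026] w 0.05233001876793858 j7 -1.2533367977266152
```

View pics/c4.png

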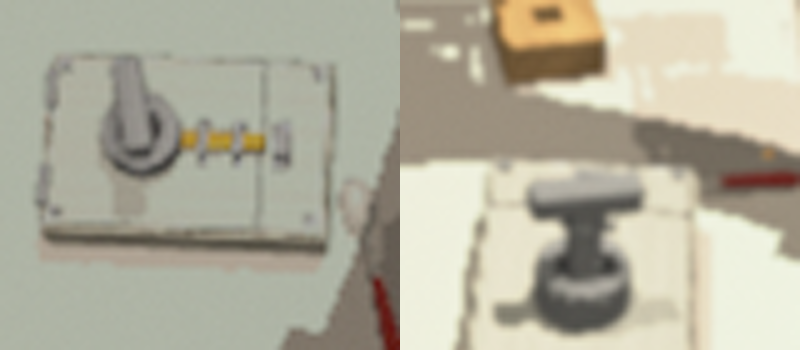

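```bash
python3 - <<'E'
from h import *
c=cam('top')
P=np.array([onz(c,(x+.5)/5-.5+205,(y+.5)/5-.5+200,.136) for x,y in[(110,60),(137,57),(157,147),(127,152)]])
print(P.mean(0))
for i,j in((0,3),(1,2)): d=P[i]-P[j];print(np.arctan2(d[1],d[0]),np.hypot(*d[:2]))
B=np.array([onz(c,(x+.5)/5-.5+205,(y+.5)/5-.5+200,.05) for x,y in[(52,58),(333,67),(325,243),(43,232)]])
for i,j in((0,1),(3,2)): d=B[i]-B[j];print('box',np.arctan2(-d[0],d[1]),np.hypot(*d[:2]))
E
```

```text
[0.48128877 0.16199377 0.136     ]
0.1946733186017305 0.06484511371166238
0.22455807245156872 0.06392341105048631
box -0.04934684881237816 0.19744133636316705
box -0.05377593017093804 0.19324042666877025
```

```bash
python3 -c "
from rig import bot
print(bot.close_job())"
```

```text
the job is handed in; nothing more can be done
None
```

I took the key from its stand and turned it in the lock until it met a firm stop, then let go, moved the arm clear and handed the job in at about 16 s of 72. `close_job` gave no verdict.

- **Finding the angle:** I lowered the round nose into the socket and turned clockwise under about 7 N of downward force. The square dropped in at a tool yaw of about -0.59 rad.
- **Pushing home:** It slid freely and stopped at the socket floor with the tip about 24 mm deep, judged from the tool height. The largest force I read was about 7.5 N.
- **Turning:** The resistance was about 0.17 N m at first and rose to 0.34 N m at the end, under the 0.4 N m limit. I took that rise as the stop.

**Last pictures:** The key stands upright and centred on the barrel, and the brass bolt is clear of the keeper. The mug, jug and mill are not in these last crops. I did not measure whether any bystander moved, but I felt no contact with one. The bar measures about 0.21 rad, against a stop mark of about 0.19 rad; each is good to about 0.03 rad.

**One disagreement:** At the stop, the tool's own yaw suggested the key was about 0.06–0.08 rad past where the bar is now. I put this down to the bar slipping a little in the pads, or to play taken up on release, and did not check further.

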